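# Set the dowel and clamp the glued donut riser

## Robot

A 6-joint arm with a two-finger parallel gripper is mounted at the origin on the work surface. World frame = base frame: x ahead of the robot, y to its left, z up, the work surface at z = 0. Lengths are in m, angles in rad, forces in N, time in s.
With the tool pointing down it reaches from about 0.25 to 0.775 m from the base axis. Payload 4 kg.
Tool frame: the origin (TCP) lies at the very end of the fingers, on their centre line; the grasp point (between the pads) lies hold_point_z behind it (hold_point_z is the distance from the TCP to the grasp point, in m); z points along the fingers, y is the direction in which the jaws open and shut (so a half turn about z gives the same grasp; the last joint's range is limited). The gripper opens to 94 mm and grips with 3 to 60 N. Pads are 16 mm wide; open, the fingers measure 119 mm over their backs; the gripper's body (75 mm by 177 mm) begins 78 mm behind the grasp point.
Start: joints at [-0.103, 0.087, 1.371, -0, 1.684, -0.103], TCP at [0.55, -0, 0.206] pointing down, gripper open.
Joint ranges: [-3.1, 3.1], [-0.76, 2.03], [0.27, 2.55], [-1.08, 4.22], [0.17, 2.65], [-2.57, 2.57]. Speed limits (rad/s): [2.79, 2.79, 3.14, 3.14, 3.14, 3.14].

## Interface

Orientations are given as [roll, pitch, yaw] about the fixed x, y, z axes, in that order (R = Rz(yaw) Ry(pitch) Rx(roll)).
In Python, from bench import * gives the robot as it stands.
- The arm moves only by the tool step_arm, never from a script. Its argument "increments" is text: rows parted by semicolons, each of 6 numbers parted by spaces: the shift along the tool's x, y, z in cm, then the turn, a rotation vector about the tool's x, y, z in rad. A call has 1 to 5 rows; each row shifts and turns the commanded pose from where the row before left it, along the tool's axes as they then stand; what a row does not reach is not made up. A row lasts 1/10 s, in which the tool goes at most 50 mm and 8.59 degrees, less where a joint would pass 70% of its speed; a pose out of reach is approached as far as the arm can. A call is refused whole if a number of a shift passes 5 or a number of a turn 0.15, either way. A call with a gripper value outside its range is refused whole. "claw" is the gripper's target within -1 to 1 (shut at 1, half-way at 0, fully open at -1), set as the call begins (left out, the last holds). The fingers move at their own pace and stop on an object; the grip force is fixed at half the most. Time passes only in rows, so rows that do not move let the fingers close. It gives the time, the measured TCP pose, the force and the opening at its end, in the units of the state.
- get_obs(): the state, without advancing time (a new reading comes with each control period).
- snapshot(name): name is "scene" or "side" or "wrist"; returns the picture (480x640x3 uint8, red, green, blue); there is no depth.
- calibration(name): a dict with "camera_matrix" (3x3 intrinsics, pixels), "eye" and "orientation" of the camera in the world; the wrist camera has in their place "tool_from_camera" (4x4, takes a point from camera to tool coordinates, whose origin is the TCP and whose axes are the flange's). Camera axes: x right, y up, looking along -z (the intrinsics and any distortion apply to the point x, -y, -z); pixel columns grow to the right and rows downward; lengths in m; the calibration is good to about 2 mm. A picture is of the moment at which its call begins: read the wrist's pose just before it. calibration takes no time and is no camera call.
- close_job(): hands the job in, once; it reports no verdict.
The state is a dict: "time": time; "joint_positions": joint angles; "qvel": joint speeds; "joint_torque": joint torques, N m; "tool_pos": TCP position; "ee_rot": TCP orientation; "wrist_force": force on the tool from outside, world axes, zero at the start; "wrist_torque": the same for the moment, N m; "width": finger opening in m.
Only numpy, scipy, OpenCV 4.12 (cv2) and the standard library are available. Lean on these libraries where they do the work, as an engineer would, in place of code of your own. Each camera call takes 0.05 s, during which the arm holds its last target. There are 200 camera calls.

## Task

The wooden tray riser in the bench clamp has just been glued: pick up the mallet by its handle, strike the dowel down until it is flush with the riser's top, and stand the mallet back on its green mat. Then pump the clamp's orange trigger against its black handle until the jaw has pushed the riser up to the blue anvil and the orange sprung pad on the jaw is pressed roughly half way in (about 4 mm), never bottoming it, and finish while still holding the trigger squeezed like that. Touch the dowel only with the mallet, move the jaw only by its trigger, and leave everything else on the counter where it is.

Things in the scene. Friction and masses are not known exactly. Their poses are not given: they have to be found in the camera images.
- clamp: Bench clamp screwed to the counter: dark steel plate 380 x 110 x 12 mm. Origin: centre of the plate's underside. x runs along the toothed bar from the black handle to the blue anvil; y across, z up. Handle: upright, 38 mm wide, faces at x = -137 and -119, top at z = 170 mm. Blue housing below it (x -150 to -75, 38 mm wide) up to z = 116; only handle and trigger are taller.
- anvil: The clamp's fixed blue end stop, 20 mm thick, 80 mm wide; its face towards the jaw is at clamp x = 160 mm, its top at z = 68. Origin = the clamp's origin.
- squeeze (a point): Point fixed on the clamp where to centre the gripper for squeezing (clamp x -119, y 0, z 156 mm; axes as the clamp): fingers close along x from above, one outside the handle, one outside the trigger. Outer faces at rest: handle 18 mm to -x, trigger 34 mm to +x (52 mm over both); fully squeezed 18 mm each side (36 mm). So centred, only the trigger's finger moves anything.
- trigger (a joint): Angle of the orange trigger, in rad: 0 released, 0.32 fully squeezed towards the handle; a spring of about 2 to 4 N at the finger bar returns it. A full squeeze and full release moves the jaw on by about 7.5 mm; the pawl takes up to 4 mm of its 9.6 mm stroke before it bites. To press the pad in by 4 mm (12 N) the finger pushes the bar with about 10 N.
- trigger_bar (a point): Middle of the trigger's round orange finger bar, 14 mm thick, 36 mm long across the clamp, 50 mm above the trigger's pivot (clamp x = -100, z = 106 mm), on the +x side of the handle.
- jaw (a joint): Advance of the toothed bar with its blue jaw plate (50 x 50 mm) towards the anvil, in m, 0 to 0.052. Friction of 4 N keeps it where it is left; it has no lock: when the trigger is let go, the clamping force drops back to about 4 N.
- pad (a joint): How far the orange pad (44 x 44 x 6 mm, sprung on the jaw plate with a 9 mm gap behind it) is pressed in towards the jaw plate, in m: 0 free, 0.009 bottomed; spring 3 N per mm.
- pad_face (a point): Centre of the pad's front face, which meets the riser's side; z = 44 mm.
- riser: Loose light wooden stand standing on the clamp's plate between jaw and anvil, a few mm short of the anvil: 100 (clamp x) x 80 x 76 mm high, 0.35 kg. Origin: centre of its underside (12 mm above the counter). Lightly glued: more than 24 N from the jaw crushes it.
- dowel (a joint): How far the dark wooden dowel (16 mm thick, upright in the middle of the riser's top) has been driven, in m: starts at 0 to 0.004; 0.016 = flush with the riser's top (its stop). It takes more than 7 N to move and stays where it is left.
- dowel_top (a point): Centre of the dowel's top end, 12 to 16 mm above the riser's top at the start.
- mallet: Wooden mallet, about 0.38 kg. Head 56 x 52 mm, 70 mm tall, with black rubber faces above and below, standing on its lower face; origin: centre of that face; z up. The handle, 18 mm wide, 24 mm high, leaves the head level along -x at 35 mm height and ends 178 mm from the head's centre. Mass centre about 6 mm behind the head's centre.
- mallet_grip (a point): Point on the handle's axis to grip, close to the head: 55 mm behind the head's centre, 35 mm above the lower face.
- mat: Green mat fixed on the counter, 250 x 130 x 3 mm, long side along its x. Origin: centre of its underside. The mallet stands on it with its head near the +x end.
- glue: Bystander: white bottle with orange cap, 52 mm across, 150 mm tall. Origin under its centre.
- sprinkles: Bystander: pink jar, 66 mm across, 100 mm tall. Origin under its centre.
- mug: Bystander: blue mug, 80 mm across, 90 mm tall. Origin under its centre.
- riser2: Bystander: dark wooden spare riser of the same size, finished. Origin under its centre.
- donut0: Bystander: chocolate donut, 84 mm across, 33 mm high, on the white tray at the left.
- donut1: Bystander: pink donut, same size, on the white tray.
- donut2: Bystander: chocolate donut, same size, on the white tray.
Not all that is in view belongs to the job. What is shaped like the mallet but purple or yellow is not meant.

How it is judged:
By the outcome, as a careful person would: the job done as asked, in the order asked, and still so for the second after the job is handed in, while the arm keeps its last pose, push and grip.
It also fails if it takes over 72 s, if anything falls off the work surface, if the arm or the gripper's body presses on something with over 40 N, if the wrist force passes 120 N, or if a joint passes its speed limit or range.

## Working session

There is one attempt and no reset: what is moved stays moved. The work goes in short steps, Python scripts to look and compute and a tool call to move; the robot and the scene stay as the last step left them, time stands still between calls to the robot, and variables do not carry over. Pictures are saved under pics/ and viewed, about 8 in all and at most 12, crops included, and the job is handed in when it is done.

Besides the shell and the picture viewer there is one more tool, called by a JSON object that holds its "name" and its "arguments", one argument or row to a line. step_arm: Moves the arm, as the interface text tells. Its arguments: {"type":"object","properties":{"increments":{"type":"string"},"claw":{"type":"number"}},"required":["increments"]}

```bash
mkdir -p pics; ls; python3 - <<'E'
from bench import *
import cv2
for n in("scene","side"):
    cv2.imwrite(f"pics/{n}0.png",snapshot(n)[:,:,::-1]); print(n,calibration(n))
print(calibration("wrist"));print(get_obs())
E
```

```text
pics
scene {'camera_matrix': array([[535.97030283,   0.        , 313.09589865],
       [  0.        , 535.97030283, 230.5038841 ],
       [  0.        ,   0.        ,   1.        ]]), 'eye': array([ 1.28319903, -0.50863615,  1.17794679]), 'orientation': array([0.72133844, 0.00316879, 0.99989728])}
side {'camera_matrix': array([[516.47116285,   0.        , 312.09777019],
       [  0.        , 516.47116285, 243.24570571],
       [  0.        ,   0.        ,   1.        ]]), 'eye': array([-0.27679064, -0.77403104,  1.16011595]), 'orientation': array([ 0.79863133,  0.01771226, -0.79998374])}
{'camera_matrix': array([[410.51647151,   0.        , 320.29648126],
       [  0.        , 410.51647151, 241.55005809],
       [  0.        ,   0.        ,   1.        ]]), 'tool_from_camera': array([[ 7.67776678e-06,  9.64308168e-01,  2.64782472e-01,
         7.66670044e-02],
       [ 9.99999993e-01,  2.47531707e-05, -1.19144788e-04,
         1.48493751e-04],
       [-1.21446498e-04,  2.64782471e-01, -9.64308161e-01,
        -1.80030912e-01],
       [ 0.00000000e+00,  0.00000000e+00,  0.00000000e+00,
         1.00000000e+00]])}
{'time': 0.1, 'joint_positions': array([-1.03080333e-01,  8.78737913e-02,  1.37205594e+00, -2.37303540e-05,
        1.68360580e+00, -1.03106336e-01]), 'qvel': array([ 0.00014691,  0.0002111 , -0.00424252, -0.00121938,  0.00051785,
        0.0008759 ]), 'joint_torque': array([ 2.25695316e-03, -3.41256917e+01, -3.03301656e+01,  7.19034858e-02,
        3.05556308e-02, -9.49158243e-05]), 'tool_pos': array([5.49518062e-01, 4.77405050e-05, 2.04449153e-01]), 'ee_rot': array([-3.13965767e+00, -1.76508818e-04,  1.57081951e+00]), 'wrist_force': array([ 0.07957387, -1.2841231 , -0.07439088]), 'wrist_torque': array([-0.0168825 , -0.0203608 , -0.03454175]), 'width': 0.0943018562404049}
```

View pics/scene0.png

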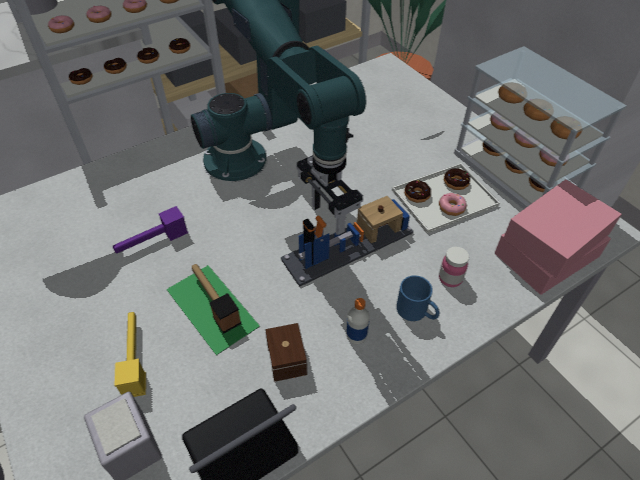

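View pics/side0.png

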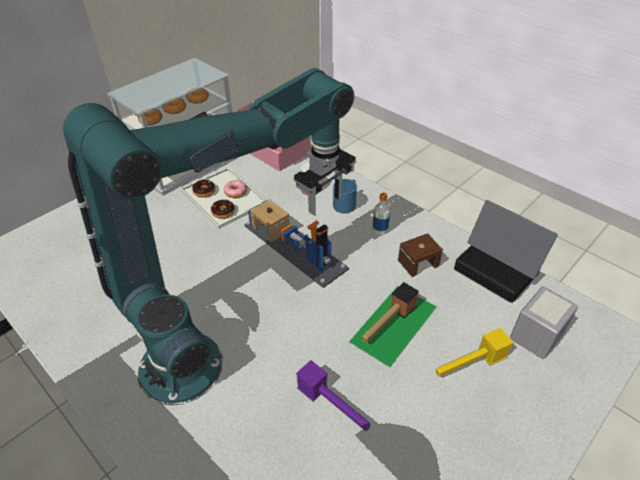

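```bash
python3 -c "
import bench
print([ (n,getattr(bench,n)) for n in dir(bench) if not n.startswith('_')])"
```

```text
[('IKError', <class 'bench.IKError'>), ('calibration', <function make.<locals>.<lambda> at 0x7fe059378720>), ('close_job', <function connect.<locals>.done at 0x7fe0592eb7e0>), ('get_obs', <function make.<locals>.<lambda> at 0x7fe059378680>), ('hold_point_z', 0.0188), ('snapshot', <function make.<locals>.drawn_camera at 0x7fe059378180>)]
```

```bash
cat > h.py <<'E'
from bench import *
import numpy as np, cv2
from scipy.spatial.transform import Rotation as Ro
def tool():
    o=get_obs(); return np.array(o["tool_pos"]), Ro.from_euler("xyz",o["ee_rot"]).as_matrix()
def cam(n,pose=None):
    c=calibration(n); K=np.array(c["camera_matrix"])
    if n=="wrist":
        p,R=pose if pose else tool(); T=np.array(c["tool_from_camera"]); return K,p+R@T[:3,3],R@T[:3,:3]
    return K,np.array(c["eye"]),Ro.from_euler("xyz",c["orientation"]).as_matrix()
def ray(C,u,v):
    K,e,R=C; d=np.linalg.inv(K)@[u,v,1]; return e,R@(d*[1,-1,-1])
def at(C,u,v,z):
    e,d=ray(C,u,v); return e+d*(z-e[2])/d[2]
def proj(C,P):
    K,e,R=C; q=(np.atleast_2d(P)-e)@R*[1,-1,-1]; q=q@K.T; return q[:,:2]/q[:,2:]
def shot(n,name):
    pose=tool(); im=snapshot(n); im=np.ascontiguousarray(im[:,:,::-1]); cv2.imwrite(f"pics/{name}.png",im)
    if n=="wrist": np.savez(f"pics/{name}.npz",p=pose[0],R=pose[1])
    return im
def load(name):
    f=np.load(f"pics/{name}.npz"); return cam("wrist",(f["p"],f["R"]))
np.set_printoptions(precision=4,suppress=True)
E
python3 - <<'E'
from h import *
S=cam("scene");D=cam("side")
print("mat S",[at(S,*p,.003)[:2] for p in((167,293),(208,266),(258,324),(218,351))])
print("mat D",[at(D,*p,.003)[:2] for p in((350,346),(391,365),(436,305),(402,287))])
print("head",at(S,226,305,.073),at(D,404,292,.073),"hend",at(S,196,267,.04),at(D,370,338,.04))
print("dowel",at(S,381,208,.1),at(D,269,209,.1))
print("plate S",[at(S,*p,.012)[:2] for p in((282,258),(302,281),(412,231))], "D",[at(D,*p,.012)[:2] for p in((325,284),(348,268))])
E
```

```text
mat S [array([ 0.3872, -0.3978]), array([ 0.3641, -0.2676]), array([ 0.6013, -0.2409]), array([ 0.6152, -0.3597])]
mat D [array([ 0.3491, -0.2783]), array([ 0.3778, -0.3933]), array([ 0.6218, -0.3642]), array([ 0.6099, -0.2531])]
head [ 0.5523 -0.2968  0.073 ] [ 0.5455 -0.2996  0.073 ] hend [ 0.3787 -0.3036  0.04  ] [ 0.3836 -0.3156  0.04  ]
dowel [0.516  0.2043 0.1   ] [0.5093 0.2058 0.1   ]
plate S [array([ 0.4571, -0.0849]), array([ 0.5537, -0.0798]), array([0.5753, 0.2816])] D [array([ 0.4574, -0.0856]), array([ 0.5521, -0.0924])]
```

```bash
python3 - <<'E'
import cv2,numpy as np
a=cv2.imread("pics/scene0.png");b=cv2.imread("pics/side0.png")
A=cv2.resize(a[255:355,160:265],None,fx=3.8,fy=3.8,interpolation=2);B=cv2.resize(b[275:375,340:445],None,fx=3.8,fy=3.8,interpolation=2)
cv2.imwrite("pics/c1.png",np.hstack([A,B]))
E
```

```text
(no output)
```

View pics/c1.png

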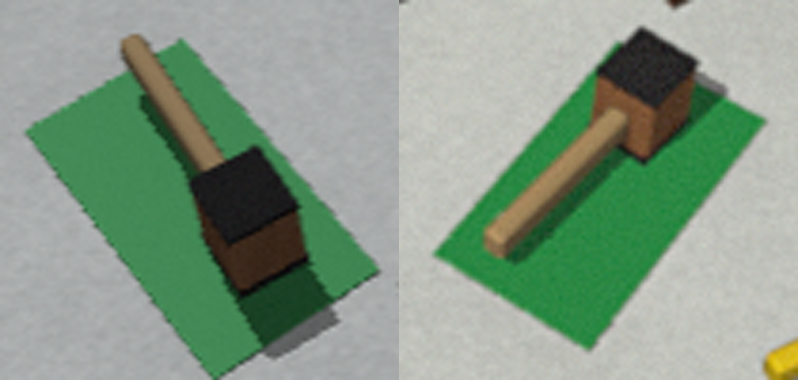

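{"name": "step_arm", "arguments": {
  "increments": "0 0 -3.5 0 0 0; 0 0 -3.5 0 0 0; -3 -0.5 0 0 0 0; -3 -0.5 0 0 0 0; -3 -0.5 0 0 0 0"
}}

```text
time: 0.6
tool_pos: [0.5347, -0.0907, 0.2753]
ee_rot: [-3.141, 0.0, 1.572]
wrist_force: [-0.9, -0.6, -0.0]
width: 0.0941
```

{"name": "step_arm", "arguments": {
  "increments": "-3 -0.5 0 0 0 0; -3 -0.5 0 0 0 0; -3 -0.5 0 0 0 0; -3 -0.5 0 0 0 0; -3 -0.5 0 0 0 0"
}}

```text
time: 1.1
tool_pos: [0.5095, -0.2411, 0.2749]
ee_rot: [-3.141, -0.001, 1.571]
wrist_force: [0.0, 0.1, 0.0]
width: 0.094
```

{"name": "step_arm", "arguments": {
  "increments": "-3 -0.7 0 0 0 0; -3 -0.7 0 0 0 0; 0 0 0 0 0 0.14; 0 0 0 0 0 0.14; 0 0 0 0 0 0.14"
}}

```text
time: 1.6
tool_pos: [0.4956, -0.3003, 0.2746]
ee_rot: [-3.14, -0.0, 1.144]
wrist_force: [-0.6, 0.0, 0.2]
width: 0.0939
```

{"name": "step_arm", "arguments": {
  "increments": "0 0 0 0 0 0.14; 0 0 0 0 0 0.14; 0 0 0 0 0 0.14; 0 0 0 0 0 0.14; 0 0 0 0 0 0.14"
}}

```text
time: 2.1
tool_pos: [0.4958, -0.2998, 0.2747]
ee_rot: [-3.14, 0.001, 0.445]
wrist_force: [0.9, -0.2, -1.1]
width: 0.0941
```

{"name": "step_arm", "arguments": {
  "increments": "0 0 0 0 0 0.14; 0 0 0 0 0 0.14; 0 0 0 0 0 0.14; 0 0 3 0 0 0; 0 0 3 0 0 0"
}}

```text
time: 2.6
tool_pos: [0.4964, -0.3003, 0.2155]
ee_rot: [3.14, -0.002, 0.031]
wrist_force: [1.2, 0.1, 0.0]
width: 0.0937
```

```bash
python3 - <<'E'
from h import *
o=get_obs();print(o["time"],o["joint_positions"],o["tool_pos"],o["ee_rot"])
S=cam("scene");D=cam("side")
print("head",at(S,224.3,306.4,.073),at(D,405.5,292.6,.073),"hend",at(S,195.5,265.5,.045),at(D,365.8,337.6,.04))
shot("wrist","w1")
E
```

```text
2.6 [-0.6418  0.1512  1.2803  0.0001  1.7077  0.8983] [ 0.4964 -0.3003  0.2155] [ 3.1402 -0.0019  0.0307]
head [ 0.5537 -0.3021  0.073 ] [ 0.5466 -0.3038  0.073 ] hend [ 0.3773 -0.3035  0.045 ] [ 0.3771 -0.3069  0.04  ]
```

View pics/w1.png

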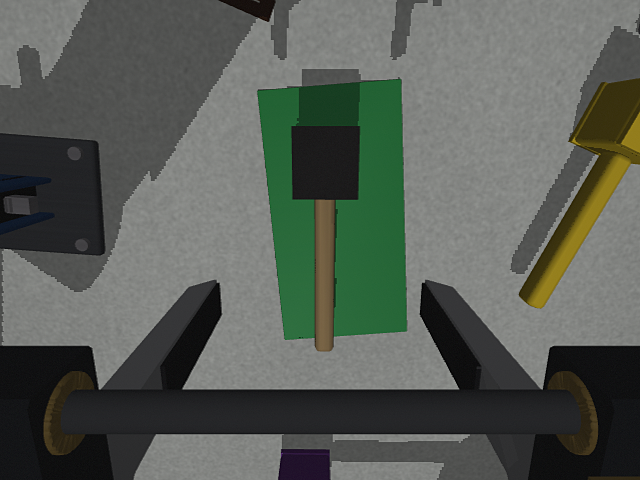

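```bash
python3 - <<'E'
from h import *
C=load("w1")
print("head",[at(C,*p,.073)[:2] for p in((292,126),(359,126),(359,199),(292,199))])
print("h",at(C,325.5,205,.05),at(C,324.5,345,.05))
print("mat",[at(C,*p,.003)[:2] for p in((258,90),(400,79),(406,331),(285,340))])
print("plate",[at(C,*p,.012)[:2] for p in((99,141),(104,253))])
E
```

```text
head [array([ 0.5752, -0.277 ]), array([ 0.5768, -0.3277]), array([ 0.5212, -0.3308]), array([ 0.5196, -0.2777])]
h [ 0.5115 -0.3049  0.05  ] [ 0.3788 -0.3084  0.05  ]
mat [array([ 0.606 , -0.2415]), array([ 0.6192, -0.3686]), array([ 0.3713, -0.3952]), array([ 0.357 , -0.2678])]
plate [array([ 0.5572, -0.0982]), array([ 0.4508, -0.0913])]
```

{"name": "step_arm", "arguments": {
  "increments": "0.15 0.45 4 0 0 0; 0 0 4 0 0 0; 0 0 4 0 0 0; 0 0 4 0 0 0; 0 0 2.6 0 0 0",
  "claw": -1
}}

```text
time: 3.15
tool_pos: [0.496, -0.3032, 0.0261]
ee_rot: [-3.138, 0.004, 0.031]
wrist_force: [-0.1, -0.8, -0.2]
width: 0.0939
```

{"name": "step_arm", "arguments": {
  "increments": "0 0 0.9 0 0 0; 0 0 0 0 0 0"
}}

```text
time: 3.35
tool_pos: [0.4969, -0.3039, 0.0192]
ee_rot: [-3.139, 0.003, 0.031]
wrist_force: [-0.3, -0.5, 0.7]
width: 0.0941
```

{"name": "step_arm", "arguments": {
  "increments": "0 0 0 0 0 0; 0 0 0 0 0 0; 0 0 0 0 0 0; 0 0 0 0 0 0; 0 0 0 0 0 0",
  "claw": 1
}}

```text
time: 3.85
tool_pos: [0.498, -0.3047, 0.0212]
ee_rot: [3.141, -0.001, 0.031]
wrist_force: [-1.0, -0.3, 0.8]
width: 0.0572
```

{"name": "step_arm", "arguments": {
  "increments": "0 0 0 0 0 0; 0 0 0 0 0 0; 0 0 0 0 0 0; 0 0 0 0 0 0; 0 0 0 0 0 0"
}}

```text
time: 4.35
tool_pos: [0.4976, -0.3044, 0.0205]
ee_rot: [-3.141, 0.0, 0.031]
wrist_force: [0.0, 0.4, 0.9]
width: 0.018
```

{"name": "step_arm", "arguments": {
  "increments": "0 0 -1 0 0 0; 0 0 -2 0 0 0; 0 0 -3 0 0 0; 0 0 -3 0 0 0; 0 0 -3 0 0 0"
}}

```text
time: 4.85
tool_pos: [0.497, -0.304, 0.1411]
ee_rot: [-3.141, 0.002, 0.031]
wrist_force: [1.6, -0.3, -3.2]
width: 0.0181
```

{"name": "step_arm", "arguments": {
  "increments": "0 0 -3 0 0 0; 0 0 -3 0 0 0; 0 0 -3 0 0 0; 0 0 0 0 0 0; 0 0 0 0 0 0"
}}

```text
time: 5.35
tool_pos: [0.4975, -0.3044, 0.2301]
ee_rot: [3.142, 0.0, 0.031]
wrist_force: [-0.6, -0.2, -4.5]
width: 0.0177
```

```bash
python3 - <<'E'
from h import *
a=shot("scene","s2");b=shot("side","d2")
f=5
A=cv2.resize(a[190:285,275:420],None,fx=f,fy=f,interpolation=2);B=cv2.resize(b[195:290,235:360],None,fx=4,fy=4,interpolation=2)
cv2.imwrite("pics/c2a.png",A)
# side: clamp (left) and mallet in hand (right)
M=cv2.resize(b[150:350,330:530],(380,380),interpolation=2)
cv2.imwrite("pics/c2b.png",np.hstack([B[:380,:420],M]))
E
```

```text
(no output)
```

View pics/c2a.png

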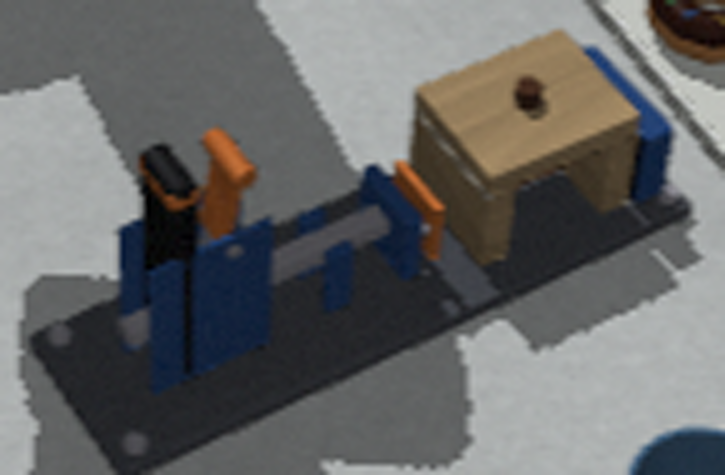

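View pics/c2b.png

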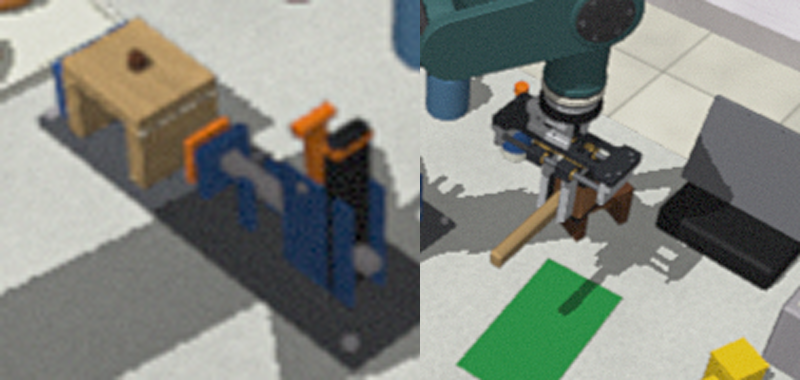

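```bash
python3 - <<'E'
from h import *
S=cam("scene");D=cam("side")
def tri(a,b):
    e1,d1=ray(S,*a);e2,d2=ray(D,*b);A=np.c_[d1,-d2];t=np.linalg.lstsq(A,e2-e1,rcond=None)[0]
    p,q=e1+t[0]*d1,e2+t[1]*d2; return (p+q)/2,np.linalg.norm(p-q)
s=lambda u,v:(275+u/5,190+v/5); d=lambda u,v:(235+u/4,195+v/4)
print("dowel",tri(s(529,90),d(138,56)))
print("riser top",[at(S,*s(*p),.088)[:2] for p in((415,93),(560,31),(638,115),(495,180))],[at(D,*d(*p),.088)[:2] for p in((64,68),(138,18),(216,75),(142,128))])
print("plate",[at(S,*s(*p),.012)[:2] for p in((32,340),(115,470),(690,208))],at(D,*d(352,368),.012),at(D,*d(42,120),.012))
o=get_obs();print(o["joint_positions"],o["wrist_torque"])
E
```

```text
dowel (array([0.5128, 0.207 , 0.0964]), np.float64(0.0013566033474696408))
riser top [array([0.4743, 0.1566]), array([0.4796, 0.2553]), array([0.5555, 0.251 ]), array([0.5512, 0.1548])] [array([0.4691, 0.248 ]), array([0.5516, 0.251 ]), array([0.5458, 0.1533]), array([0.4636, 0.1503])]
plate [array([ 0.4562, -0.0863]), array([ 0.5563, -0.0939]), array([0.5787, 0.2825])] [ 0.4449 -0.0893  0.012 ] [0.466  0.2838 0.012 ]
[-0.6462  0.1602  1.2464 -0.0001  1.74    0.8938] [0.0225 0.2307 0.0246]
```

{"name": "step_arm", "arguments": {
  "increments": "-0.1 -1 0 0 0 0; -0.1 -2 0 0 0 0; -0.1 -3 0 0 0 0; -0.1 -3 0 0 0 0; -0.1 -3 0 0 0 0"
}}

```text
time: 5.95
tool_pos: [0.4881, -0.1818, 0.2297]
ee_rot: [-3.14, 0.001, 0.031]
wrist_force: [-0.4, 0.0, -3.3]
width: 0.0178
```

{"name": "step_arm", "arguments": {
  "increments": "-0.1 -3 0 0 0 0; -0.1 -3 0 0 0 0; -0.1 -3 0 0 0 0; -0.1 -3 0 0 0 0; -0.1 -3 0 0 0 0"
}}

```text
time: 6.45
tool_pos: [0.4779, -0.0321, 0.2299]
ee_rot: [-3.141, 0.001, 0.032]
wrist_force: [0.7, -0.7, -3.9]
width: 0.018
```

{"name": "step_arm", "arguments": {
  "increments": "-0.1 -3 0 0 0 0; -0.1 -3 0 0 0 0; -0.1 -3 0 0 0 0; -0.1 -3 0 0 0 0; -0.1 -3 0 0 0 0"
}}

```text
time: 6.95
tool_pos: [0.4678, 0.1173, 0.23]
ee_rot: [-3.141, 0.001, 0.032]
wrist_force: [0.2, -0.3, -3.8]
width: 0.0181
```

{"name": "step_arm", "arguments": {
  "increments": "-0.1 -3 0 0 0 0; -0.1 -3 0 0 0 0; -0.1 -2 0 0 0 0; -0.2 -0.6 0 0 0 0; 0 0 0 0 0 0"
}}

```text
time: 7.45
tool_pos: [0.4606, 0.2016, 0.2301]
ee_rot: [3.141, 0.001, 0.033]
wrist_force: [0.1, -0.1, -3.0]
width: 0.0177
```

```bash
python3 - <<'E'
from h import *
o=get_obs();print(o["time"],o["joint_positions"],o["tool_pos"],o["ee_rot"],o["wrist_force"],o["wrist_torque"])
shot("wrist","w2");b=shot("side","d3");a=shot("scene","s3")
A=cv2.resize(a[120:260,300:440],(400,400),interpolation=2);B=cv2.resize(b[130:270,190:330],(400,400),interpolation=2)
cv2.imwrite("pics/c3.png",np.hstack([A,B]))
E
```

```text
7.45 [ 0.2998 -0.0209  1.4337  0.      1.73    1.8373] [0.4606 0.2016 0.2301] [3.1413 0.0012 0.0333] [ 0.1486 -0.1334 -2.9589] [ 0.0676  0.2007 -0.0164]
```

View pics/c3.png

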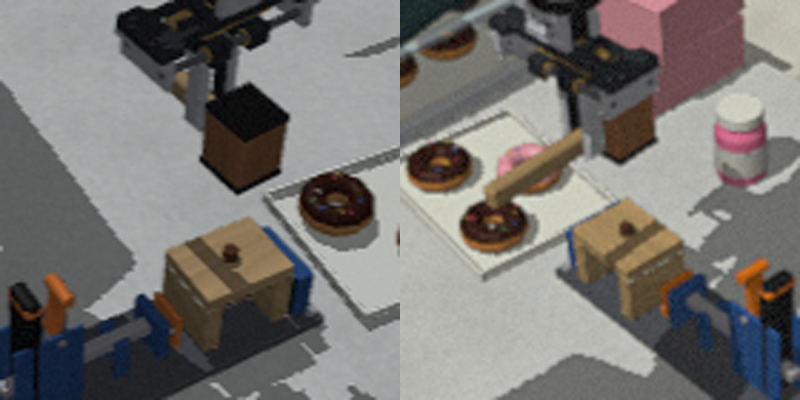

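{"name": "step_arm", "arguments": {
  "increments": "0.15 0 3 0 0 0; 0 0 3 0 0 0; 0 0 2.5 0 0 0; 0 0 1 0 0 0; 0 0 0 0 0 0"
}}

```text
time: 8.1
tool_pos: [0.4626, 0.1996, 0.1338]
ee_rot: [3.14, 0.004, 0.029]
wrist_force: [0.3, -0.1, -2.5]
width: 0.0181
```

{"name": "step_arm", "arguments": {
  "increments": "0 0 0.8 0 0 0; 0 0 0.7 0 0 0"
}}

```text
time: 8.3
tool_pos: [0.4649, 0.2009, 0.122]
ee_rot: [-3.141, -0.004, 0.03]
wrist_force: [-0.2, 0.6, -3.6]
width: 0.0177
```

Face now ~0.104, just above the dowel. Strike down.

{"name": "step_arm", "arguments": {
  "increments": "0 0 0.8 0 0 0; 0 0 0 0 0 0"
}}

```text
time: 8.5
tool_pos: [0.4644, 0.2009, 0.113]
ee_rot: [-3.141, -0.002, 0.031]
wrist_force: [-0.3, -1.0, -2.9]
width: 0.0175
```

{"name": "step_arm", "arguments": {
  "increments": "0 0 0.6 0 0 0; 0 0 0 0 0 0"
}}

```text
time: 8.7
tool_pos: [0.4643, 0.2009, 0.1071]
ee_rot: [-3.141, -0.002, 0.031]
wrist_force: [-0.5, -0.5, 0.8]
width: 0.0176
```

{"name": "step_arm", "arguments": {
  "increments": "0 0 0.4 0 0 0; 0 0 0 0 0 0"
}}

```text
time: 8.9
tool_pos: [0.4643, 0.201, 0.1048]
ee_rot: [-3.141, -0.003, 0.031]
wrist_force: [-3.2, -0.5, 9.4]
width: 0.0177
```

```bash
python3 - <<'E'
from h import *
o=get_obs();print(o["time"],o["tool_pos"],o["ee_rot"],o["wrist_force"],o["wrist_torque"])
b=shot("side","d4");a=shot("scene","s4")
A=cv2.resize(a[140:260,320:440],(400,400),interpolation=2);B=cv2.resize(b[140:260,210:330],(400,400),interpolation=2)
cv2.imwrite("pics/c4.png",np.hstack([A,B]))
E
```

```text
8.9 [0.4643 0.201  0.1048] [-3.1409 -0.0026  0.031 ] [-3.2497 -0.5371  9.3805] [-0.1667  0.62   -0.0652]
```

View pics/c4.png

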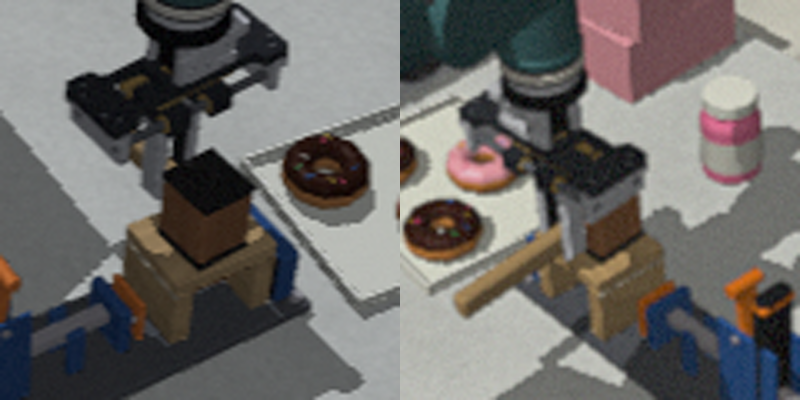

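{"name": "step_arm", "arguments": {
  "increments": "0 0 0.3 0 0 0; 0 0 0 0 0 0"
}}

```text
time: 9.2
tool_pos: [0.4642, 0.201, 0.1047]
ee_rot: [-3.141, -0.004, 0.031]
wrist_force: [-9.0, -2.6, 21.2]
width: 0.0177
```

{"name": "step_arm", "arguments": {
  "increments": "0 0 0.3 0 0 0; 0 0 0 0 0 0"
}}

```text
time: 9.4
tool_pos: [0.4645, 0.2011, 0.1034]
ee_rot: [-3.141, -0.005, 0.031]
wrist_force: [-12.0, -4.1, 26.6]
width: 0.0178
```

{"name": "step_arm", "arguments": {
  "increments": "0 0 -0.6 0 0 0; 0 0 -1 0 0 0; 0 0 -3 0 0 0; 0 0 -4 0 0 0; 0 0 -4 0 0 0"
}}

```text
time: 9.9
tool_pos: [0.4625, 0.2005, 0.2214]
ee_rot: [3.14, 0.005, 0.031]
wrist_force: [0.8, 0.9, -3.5]
width: 0.0176
```

```bash
python3 - <<'E'
from h import *
o=get_obs();print(o["time"],o["tool_pos"],o["ee_rot"],o["wrist_force"],o["wrist_torque"])
b=shot("side","d5");a=shot("scene","s5")
A=cv2.resize(a[180:250,345:415],(400,400),interpolation=2);B=cv2.resize(b[110:250,210:350],(400,400),interpolation=2)
cv2.imwrite("pics/c5.png",np.hstack([A,B]))
E
```

```text
9.9 [0.4625 0.2005 0.2214] [3.1404 0.0048 0.0308] [ 0.8213  0.9435 -3.4545] [ 0.0718  0.1408 -0.0184]
```

View pics/c5.png

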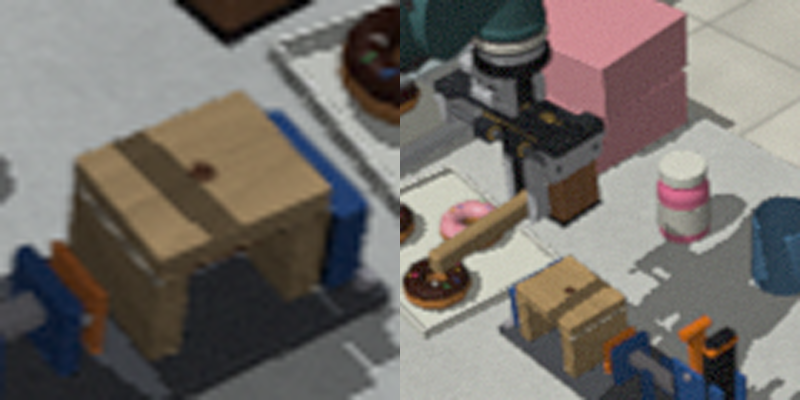

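{"name": "step_arm", "arguments": {
  "increments": "0.1 1 -1 0 0 0; 0.1 2 0 0 0 0; 0.1 3 0 0 0 0; 0.1 3 0 0 0 0; 0.1 3 0 0 0 0"
}}

```text
time: 10.5
tool_pos: [0.4708, 0.0792, 0.2294]
ee_rot: [3.141, 0.006, 0.031]
wrist_force: [0.5, 0.5, -3.2]
width: 0.0178
```

{"name": "step_arm", "arguments": {
  "increments": "0.1 3 0 0 0 0; 0.1 3 0 0 0 0; 0.1 3 0 0 0 0; 0.1 3 0 0 0 0; 0.1 3 0 0 0 0"
}}

```text
time: 11.0
tool_pos: [0.4802, -0.0704, 0.2293]
ee_rot: [-3.14, 0.006, 0.03]
wrist_force: [0.8, 0.3, -3.9]
width: 0.0175
```

{"name": "step_arm", "arguments": {
  "increments": "0.1 3 0 0 0 0; 0.1 3 0 0 0 0; 0.1 3 0 0 0 0; 0.1 3 0 0 0 0; 0.1 3 0 0 0 0"
}}

```text
time: 11.5
tool_pos: [0.4898, -0.2199, 0.2291]
ee_rot: [-3.139, 0.006, 0.03]
wrist_force: [0.0, 1.0, -3.5]
width: 0.0175
```

{"name": "step_arm", "arguments": {
  "increments": "0.1 3 0 0 0 0; 0.1 3 0 0 0 0; 0.1 2 0 0 0 0; 0.1 0.6 0 0 0 0; 0 0 0 0 0 0"
}}

```text
time: 12.0
tool_pos: [0.4976, -0.3045, 0.2309]
ee_rot: [-3.139, 0.002, 0.03]
wrist_force: [-0.1, 1.3, -2.9]
width: 0.0181
```

{"name": "step_arm", "arguments": {
  "increments": "0 0 3 0 0 0; 0 0 4 0 0 0; 0 0 4 0 0 0; 0 0 4 0 0 0; 0 0 3 0 0 0"
}}

```text
time: 12.5
tool_pos: [0.4971, -0.3016, 0.0497]
ee_rot: [-3.139, 0.003, 0.033]
wrist_force: [1.0, -0.9, -3.2]
width: 0.0175
```

{"name": "step_arm", "arguments": {
  "increments": "0 0 1.5 0 0 0; 0 0 0 0 0 0"
}}

```text
time: 12.7
tool_pos: [0.4967, -0.3021, 0.0349]
ee_rot: [-3.138, 0.004, 0.032]
wrist_force: [-0.8, -0.0, -3.2]
width: 0.0179
```

{"name": "step_arm", "arguments": {
  "increments": "0 0 0.6 0 0 0; 0 0 0.4 0 0 0; 0 0 0 0 0 0"
}}

```text
time: 13.0
tool_pos: [0.4988, -0.3048, 0.0286]
ee_rot: [3.14, -0.002, 0.031]
wrist_force: [-0.1, -0.1, -3.0]
width: 0.0178
```

{"name": "step_arm", "arguments": {
  "increments": "0 0 0.2 0 0 0; 0 0 0 0 0 0"
}}

```text
time: 13.2
tool_pos: [0.4984, -0.3047, 0.026]
ee_rot: [3.141, -0.001, 0.031]
wrist_force: [0.3, -0.2, -3.2]
width: 0.0176
```

{"name": "step_arm", "arguments": {
  "increments": "0 0 0.2 0 0 0; 0 0 0 0 0 0"
}}

```text
time: 13.4
tool_pos: [0.498, -0.3044, 0.0233]
ee_rot: [-3.141, 0.0, 0.031]
wrist_force: [-0.6, -0.3, -2.7]
width: 0.0178
```

{"name": "step_arm", "arguments": {
  "increments": "0 0 0.2 0 0 0; 0 0 0 0 0 0"
}}

```text
time: 13.6
tool_pos: [0.4979, -0.3043, 0.0211]
ee_rot: [-3.141, 0.0, 0.031]
wrist_force: [-0.1, -0.4, -3.6]
width: 0.0178
```

{"name": "step_arm", "arguments": {
  "increments": "0 0 0.15 0 0 0; 0 0 0 0 0 0; 0 0 0 0 0 0"
}}

```text
time: 13.9
tool_pos: [0.4981, -0.3044, 0.0199]
ee_rot: [-3.142, -0.0, 0.031]
wrist_force: [0.4, 0.3, -4.0]
width: 0.0178
```

{"name": "step_arm", "arguments": {
  "increments": "0 0 0.15 0 0 0; 0 0 0 0 0 0"
}}

```text
time: 14.1
tool_pos: [0.4984, -0.3046, 0.0189]
ee_rot: [3.141, -0.001, 0.031]
wrist_force: [-0.8, -1.6, -1.9]
width: 0.0177
```

{"name": "step_arm", "arguments": {
  "increments": "0 0 0.1 0 0 0; 0 0 0 0 0 0"
}}

```text
time: 14.3
tool_pos: [0.4984, -0.3047, 0.0188]
ee_rot: [3.141, -0.001, 0.031]
wrist_force: [-2.8, 1.3, 4.7]
width: 0.0178
```

{"name": "step_arm", "arguments": {
  "increments": "0 0 0 0 0 0; 0 0 0 0 0 0; 0 0 0 0 0 0; 0 0 0 0 0 0; 0 0 0 0 0 0",
  "claw": -1
}}

```text
time: 14.8
tool_pos: [0.4982, -0.3044, 0.0173]
ee_rot: [-3.142, -0.0, 0.031]
wrist_force: [-0.4, -0.5, 0.8]
width: 0.0539
```

{"name": "step_arm", "arguments": {
  "increments": "0 0 0 0 0 0; 0 0 -3 0 0 0; 0 0 -3 0 0 0; 0 0 -4 0 0 0; 0 0 -4 0 0 0"
}}

```text
time: 15.3
tool_pos: [0.4978, -0.3041, 0.1584]
ee_rot: [-3.141, 0.001, 0.031]
wrist_force: [0.2, -0.5, 0.6]
width: 0.0926
```

{"name": "step_arm", "arguments": {
  "increments": "0 0 -4 0 0 0; 0 0 -4 0 0 0; 0 0 -2.6 0 0 0; 0 0 0 0 0 0"
}}

```text
time: 15.7
tool_pos: [0.4997, -0.3056, 0.2693]
ee_rot: [3.135, -0.008, 0.031]
wrist_force: [-0.1, -0.8, -0.1]
width: 0.0939
```

```bash
python3 - <<'E'
from h import *
o=get_obs();print(o["time"],o["tool_pos"],o["ee_rot"],o["wrist_force"],o["width"])
im=shot("wrist","w3")
g=cv2.cvtColor(im,cv2.COLOR_BGR2GRAY)
# black head top
m=((g<55)).astype(np.uint8);n,l,s,c=cv2.connectedComponentsWithStats(m)
C=load("w3");C1=load("w1")
for i in range(1,n):
    if 1500<s[i][4]<9000 and s[i][1]<340: print(s[i],c[i],at(C,*c[i],.073))
m1=cv2.imread("pics/w1.png",0);n,l,s,c=cv2.connectedComponentsWithStats((m1<55).astype(np.uint8))
for i in range(1,n):
    if 1500<s[i][4]<9000 and s[i][1]<340: print("w1",s[i],c[i],at(C1,*c[i],.073))
cl=calibration
# where will clamp appear
E
```

```text
15.7 [ 0.4997 -0.3056  0.2693] [ 3.1351 -0.0082  0.0308] [-0.0762 -0.7732 -0.0794] 0.09385000562451938
[ 185    0   89   41 1950] [239.6133  14.1667] [ 0.6679 -0.2353  0.073 ]
[ 589    0   51   53 2036] [614.5953  22.3752] [ 0.6719 -0.548   0.073 ]
[ 537   87   65   60 1737] [566.8682 117.4416] [ 0.595  -0.5221  0.073 ]
[ 289   93   60  205 5782] [319.5092 149.4747] [ 0.5607 -0.3047  0.073 ]
w1 [ 576   78   64   66 2541] [611.9784 112.0232] [ 0.5927 -0.517   0.073 ]
w1 [ 291   82   70  226 7744] [326.6445 146.3839] [ 0.561  -0.3037  0.073 ]
w1 [ 519  145   99  158 1885] [567.3284 218.818 ] [ 0.5103 -0.499   0.073 ]
```

{"name": "step_arm", "arguments": {
  "increments": "0.2 -2 0 0 0 0; 0.2 -3 0 0 0 0; 0.2 -3 0 0 0 0; 0.2 -3 0 0 0 0; 0.2 -3 0 0 0 0"
}}

```text
time: 16.25
tool_pos: [0.5026, -0.1612, 0.2604]
ee_rot: [-3.139, 0.005, 0.031]
wrist_force: [0.1, -0.3, -0.0]
width: 0.0942
```

{"name": "step_arm", "arguments": {
  "increments": "0.2 -3 0 0 0 0; 0.2 -3 0 0 0 0; 0.2 -3 0 0 0 0; 0.2 -3 0 0 0 0; 0 -2.1 0 0 0 0"
}}

```text
time: 16.75
tool_pos: [0.5058, -0.0197, 0.2605]
ee_rot: [-3.14, 0.005, 0.033]
wrist_force: [-0.3, 0.4, -0.5]
width: 0.0939
```

{"name": "step_arm", "arguments": {
  "increments": "0 0 0 0 0 0.096; 0 0 0 0 0 0; 0 0 0 0 0 0"
}}

```text
time: 17.05
tool_pos: [0.5065, -0.0222, 0.2616]
ee_rot: [-3.141, 0.003, -0.063]
wrist_force: [0.7, -0.1, 0.2]
width: 0.0937
```

```bash
python3 - <<'E'
from h import *
o=get_obs();print(o["time"],o["tool_pos"],o["ee_rot"],o["wrist_force"])
im=shot("wrist","w4")
C=load("w4")
c=np.array([.5163,.0948]);ax=np.array([.0647,.9979])
P=lambda x,y,z:[*(c+x*ax+y*np.array([-ax[1],ax[0]])),z]
print(proj(C,[P(-.119,0,.17),P(-.137,.019,.17),P(-.137,-.019,.17),P(-.119,-.019,.17),P(.16,0,.068),P(-.19,.055,.012),P(-.19,-.055,.012)]))
cv2.imwrite("pics/c6.png",im)
E
```

```text
17.05 [ 0.5065 -0.0222  0.2616] [-3.1411  0.0034 -0.0627] [ 0.6525 -0.0639  0.1853]
[[322.2531 241.6864]
 [347.9276 267.9424]
 [349.0617 214.5778]
 [322.3478 214.5208]
 [ 20.3323 211.4932]
 [386.4453 251.5392]
 [391.3186 148.456 ]]
```

View pics/c6.png

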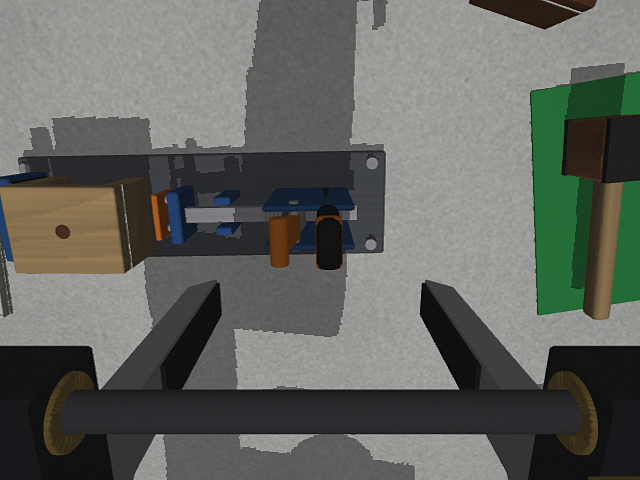

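```bash
python3 - <<'E'
from h import *
from scipy.optimize import least_squares
C=load("w4")
obj=np.array([[-.19,-.055,.012],[-.19,.055,.012],[.19,-.055,.012],[-.128,0,.17],[-.137,.019,.17],[-.119,.019,.17],[-.092,0,.160],[-.092,.018,.160]])
px=np.array([[385,151],[383,255],[20,157],[330,243],[344,269],[316,269],[280,242],[280,267.]])
def f(p):
    R=Ro.from_euler("z",p[2]).as_matrix(); return proj(C,obj@R.T+[p[0],p[1],0])
r=least_squares(lambda p:(f(p)-px).ravel(),[.515,.095,1.51],loss="soft_l1",x_scale=[.01,.01,.01]).x
print(r);print(f(r)-px)
R=Ro.from_euler("z",r[2]).as_matrix()
sq=R@[-.119,0,.156]+[r[0],r[1],0];print("squeeze",sq)
p,T=tool(); print("tool now",p,"yaw want",r[2]-np.pi/2, "delta in tool cm",T.T@(sq-p)*100)
# riser/jaw: dowel at
print("dowel clamp x", R.T@(at(C,63,232,.088)-[r[0],r[1],0]))
print("pad face", R.T@(at(C,153,190,.066)-[r[0],r[1],0]),"riser edge",R.T@(at(C,124,183,.088)-[r[0],r[1],0]))
E
```

```text
[0.5116 0.0988 1.5285]
[[ 1.4249 -1.8566]
 [ 1.1346 -2.8802]
 [-3.8444 -0.1494]
 [-0.0715  1.6094]
 [-0.8293  1.4578]
 [ 1.4558  1.9488]
 [-0.9748 -0.2708]
 [ 0.2021 -1.3009]]
squeeze [ 0.5066 -0.0201  0.156 ]
tool now [ 0.5067 -0.0226  0.262 ] yaw want -0.042292828670724925 delta in tool cm [-0.0033 -0.2466 10.603 ]
dowel clamp x [0.1073 0.007  0.088 ]
pad face [ 0.0316 -0.0256  0.066 ] riser edge [ 0.0467 -0.0352  0.088 ]
```

{"name": "step_arm", "arguments": {
  "increments": "0 -0.25 3 0 0 -0.01; 0 0 3 0 0 0; 0 0 3 0 0 0; 0 0 2 0 0 0; 0 0 1.4 0 0 0"
}}

```text
time: 17.6
tool_pos: [0.5064, -0.0207, 0.1369]
ee_rot: [-3.141, 0.004, -0.055]
wrist_force: [-1.0, -0.4, 0.1]
width: 0.094
```

{"name": "step_arm", "arguments": {
  "increments": "0 0 0 0 0 0; 0 0 0 0 0 0; 0 0 0 0 0 0",
  "claw": -0.3
}}

```text
time: 17.9
tool_pos: [0.5087, -0.0208, 0.1412]
ee_rot: [3.141, -0.003, -0.055]
wrist_force: [-0.4, -0.2, 0.0]
width: 0.0736
```

```bash
python3 - <<'E'
from h import *
o=get_obs();print(o["time"],o["tool_pos"],o["ee_rot"],o["wrist_force"],o["width"])
im=shot("wrist","w5")
C=load("w5")
R=Ro.from_euler("z",1.52).as_matrix();P=lambda *q:R@q+[.5116,.0988,0]
print(proj(C,[P(-.119,0,.156),P(-.137,0,.17),P(-.085,0,.156)]))
cv2.imwrite("pics/c7.png",im)
p,T=tool();print((R.T@(p-[.5116,.0988,0])))
E
```

```text
17.9 [ 0.5087 -0.0208  0.1412] [ 3.1413 -0.0031 -0.0552] [-0.3753 -0.2496  0.0239] 0.07355573724283479
[[318.3702 318.1633]
 [362.4743 333.1809]
 [241.0654 318.4865]]
[-0.1193 -0.0032  0.1412]
```

View pics/c7.png

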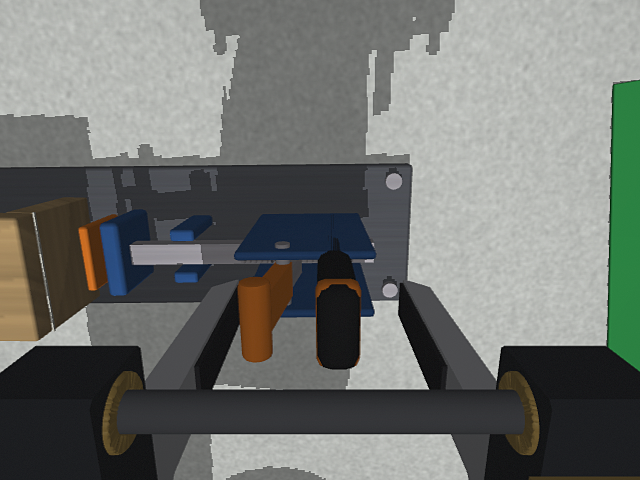

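```bash
cat > m.py <<'E'
from h import *
def meas(im,C):
    h=cv2.cvtColor(im,cv2.COLOR_BGR2HSV);H,S,V=h[...,0].astype(int),h[...,1],h[...,2]
    o=(H>5)&(H<16)&(S>185)&(V>80); b=(H>100)&(H<125)&(S>130)&(V>40)
    R=Ro.from_euler("z",1.52).as_matrix();T=lambda u,v,z:(R.T@(at(C,u,v,z)-[.5116,.0988,0]))[0]
    res=[]
    for v in range(200,310,2):
        uo=np.where(o[v,:225])[0]; ub=np.where(b[v,:225])[0]
        if len(uo)>4 and len(ub)>10: res.append((v,uo[0],ub[0],T(uo[0],v,.066),T(ub[0],v,.069)))
    r=np.array(res); x=r[len(r)//4:-len(r)//4 or None] if len(r)>8 else r
    print("rows",r[0,0],r[-1,0],"px",np.median(x[:,1:3],0),"pad,jaw mm",np.median(x[:,3:],0)*1000,"diff",1000*np.median(x[:,3]-x[:,4]))
if __name__=="__main__":
    import sys
    if len(sys.argv)>2: im=cv2.imread(f"pics/{sys.argv[1]}.png")
    else: im=shot("wrist",sys.argv[1])
    o=get_obs();print(o["time"],o["tool_pos"],o["wrist_force"],o["width"]); meas(im,load(sys.argv[1]))
E
python3 m.py w5 old
```

```text
17.95 [ 0.5087 -0.0205  0.1412] [-0.2625  3.2185  1.6427] 0.06959078282053952
rows 216.0 288.0 px [ 82. 104.] pad,jaw mm [34.5375 18.8899] diff 15.804713805022086
```

{"name": "step_arm", "arguments": {
  "increments": "0 0 0.2 0 0 0; 0 0 0 0 0 0; 0 0 0 0 0 0; 0 0 0 0 0 0; 0 0 0 0 0 0",
  "claw": 0.2
}}

```text
time: 18.45
tool_pos: [0.5087, -0.0187, 0.1392]
ee_rot: [-3.138, -0.003, -0.054]
wrist_force: [0.3, 5.4, 4.3]
width: 0.0377
```

```bash
python3 m.py w6
```

```text
18.5 [ 0.5087 -0.0187  0.1392] [-0.062   5.9207  5.3164] 0.037427041564520924
rows 216.0 290.0 px [77. 99.] pad,jaw mm [39.2134 23.3932] diff 15.819399878746157
```

{"name": "step_arm", "arguments": {
  "increments": "0 0 0 0 0 0; 0 0 0 0 0 0; 0 0 0 0 0 0; 0 0 0 0 0 0; 0 0 0 0 0 0",
  "claw": -0.55
}}

```text
time: 19.0
tool_pos: [0.5071, -0.021, 0.1367]
ee_rot: [3.141, 0.002, -0.056]
wrist_force: [-0.2, 0.6, 0.2]
width: 0.0719
```

{"name": "step_arm", "arguments": {
  "increments": "0 0 0 0 0 0; 0 0 0 0 0 0; 0 0 0 0 0 0; 0 0 0 0 0 0; 0 0 0 0 0 0",
  "claw": 0.22
}}

```text
time: 19.5
tool_pos: [0.5077, -0.0187, 0.1386]
ee_rot: [-3.138, -0.0, -0.054]
wrist_force: [-1.1, 4.9, 4.1]
width: 0.0382
```

```bash
python3 m.py w7
```

```text
19.55 [ 0.5077 -0.0188  0.1386] [-1.0825  6.6622  4.0369] 0.03723030968857745
rows 214.0 288.0 px [65. 86.] pad,jaw mm [46.7401 30.9762] diff 15.86606285324365
```

{"name": "step_arm", "arguments": {
  "increments": "0 0 0 0 0 0; 0 0 0 0 0 0; 0 0 0 0 0 0; 0 0 0 0 0 0; 0 0 0 0 0 0",
  "claw": -0.55
}}

```text
time: 20.05
tool_pos: [0.5073, -0.021, 0.1367]
ee_rot: [3.141, 0.001, -0.056]
wrist_force: [0.0, 1.2, -1.4]
width: 0.0716
```

```bash
python3 m.py w8
```

```text
20.1 [ 0.5073 -0.0212  0.1369] [-0.5432  0.6448  0.2743] 0.07207414523909259
rows 214.0 288.0 px [58. 79.] pad,jaw mm [46.9655 31.2665] diff 15.780210235279805
```

{"name": "step_arm", "arguments": {
  "increments": "0 0 0 0 0 0; 0 0 0 0 0 0; 0 0 0 0 0 0; 0 0 0 0 0 0; 0 0 0 0 0 0",
  "claw": 0.22
}}

```text
time: 20.6
tool_pos: [0.5079, -0.0186, 0.1388]
ee_rot: [-3.138, -0.001, -0.054]
wrist_force: [-1.2, 6.1, 4.2]
width: 0.038
```

```bash
python3 m.py w9
```

```text
20.65 [ 0.5079 -0.0187  0.1388] [-1.5965  5.627   3.7639] 0.037431421371783555
rows 214.0 288.0 px [53. 75.] pad,jaw mm [54.2519 38.4697] diff 15.601104331695522
```

{"name": "step_arm", "arguments": {
  "increments": "0 0 0 0 0 0; 0 0 0 0 0 0; 0 0 0 0 0 0; 0 0 0 0 0 0; 0 0 0 0 0 0",
  "claw": -0.55
}}

```text
time: 21.15
tool_pos: [0.5073, -0.021, 0.1368]
ee_rot: [3.141, 0.001, -0.056]
wrist_force: [-0.2, 1.1, -0.1]
width: 0.0717
```

```bash
python3 m.py w10
```

```text
21.2 [ 0.5073 -0.0212  0.1369] [-0.5533 -0.0936 -0.1326] 0.07246382197784869
rows 214.0 290.0 px [46. 68.] pad,jaw mm [54.5    38.7609] diff 15.825130464620324
```

{"name": "step_arm", "arguments": {
  "increments": "0 0 0 0 0 0; 0 0 0 0 0 0; 0 0 0 0 0 0; 0 0 0 0 0 0; 0 0 0 0 0 0",
  "claw": 0.08
}}

```text
time: 21.7
tool_pos: [0.5078, -0.0182, 0.1388]
ee_rot: [-3.137, -0.001, -0.054]
wrist_force: [-1.6, 7.5, 4.5]
width: 0.0437
```

```bash
python3 m.py w11
```

```text
21.75 [ 0.5078 -0.0182  0.1388] [-2.3335  6.3024  4.1022] 0.04350688919275402
rows 214.0 288.0 px [47. 67.] pad,jaw mm [59.1622 44.1522] diff 14.95976489404388
```

{"name": "step_arm", "arguments": {
  "increments": "0 0 0 0 0 0; 0 0 0 0 0 0; 0 0 0 0 0 0; 0 0 0 0 0 0",
  "claw": 0.2
}}

```text
time: 22.15
tool_pos: [0.5078, -0.0183, 0.1389]
ee_rot: [-3.137, -0.001, -0.054]
wrist_force: [-0.8, 7.1, 4.8]
width: 0.0377
```

```bash
python3 m.py w12
```

```text
22.2 [ 0.5078 -0.0183  0.1389] [-2.4416  6.1659  5.8476] 0.037464071638778025
rows 214.0 288.0 px [46. 65.] pad,jaw mm [59.7331 45.4603] diff 14.264264077128248
```

{"name": "step_arm", "arguments": {
  "increments": "0 0 0 0 0 0; 0 0 0 0 0 0; 0 0 0 0 0 0; 0 0 0 0 0 0; 0 0 0 0 0 0",
  "claw": -0.55
}}

```text
time: 22.7
tool_pos: [0.5074, -0.0211, 0.1368]
ee_rot: [3.141, 0.001, -0.056]
wrist_force: [0.8, 1.2, -0.9]
width: 0.0718
```

```bash
python3 m.py w13
```

```text
22.75 [ 0.5074 -0.0213  0.1369] [-0.3121  0.8488  0.2692] 0.07210885682070911
rows 214.0 290.0 px [37.5 57.5] pad,jaw mm [59.752 45.161] diff 14.656673107136653
```

{"name": "step_arm", "arguments": {
  "increments": "0 0 0 0 0 0; 0 0 0 0 0 0; 0 0 0 0 0 0; 0 0 0 0 0 0; 0 0 0 0 0 0",
  "claw": 0
}}

```text
time: 23.25
tool_pos: [0.5079, -0.0175, 0.1383]
ee_rot: [-3.136, -0.001, -0.054]
wrist_force: [-0.8, 9.0, 3.7]
width: 0.0473
```

```bash
python3 m.py w14
```

```text
23.3 [ 0.508  -0.0175  0.1383] [-0.5567  9.5359  3.5229] 0.04733592785368732
rows 214.0 288.0 px [47. 65.] pad,jaw mm [59.8312 46.0229] diff 13.680740699345273
```

{"name": "step_arm", "arguments": {
  "increments": "0 0 0 0 0 0; 0 0 0 0 0 0; 0 0 0 0 0 0",
  "claw": 0.06
}}

```text
time: 23.6
tool_pos: [0.508, -0.0172, 0.1384]
ee_rot: [-3.135, -0.001, -0.053]
wrist_force: [0.0, 10.6, 4.8]
width: 0.0441
```

```bash
python3 m.py w15
```

```text
23.65 [ 0.508  -0.0172  0.1385] [-0.0461  9.1971  4.9314] 0.044226138724754234
rows 216.0 288.0 px [48.  65.5] pad,jaw mm [59.793  46.4435] diff 13.519508075780937
```

{"name": "step_arm", "arguments": {
  "increments": "0 0 0 0 0 0; 0 0 0 0 0 0; 0 0 0 0 0 0",
  "claw": 0.1
}}

```text
time: 23.95
tool_pos: [0.508, -0.017, 0.1385]
ee_rot: [-3.135, -0.001, -0.053]
wrist_force: [-0.6, 11.2, 3.9]
width: 0.0423
```

```bash
python3 m.py w16
```

```text
24.0 [ 0.508  -0.017   0.1385] [-0.6588  9.4897  3.4389] 0.04253769156996487
rows 216.0 288.0 px [48.  65.5] pad,jaw mm [59.8402 46.6982] diff 13.032332908330492
```

{"name": "step_arm", "arguments": {
  "increments": "0 0 0 0 0 0; 0 0 0 0 0 0; 0 0 0 0 0 0",
  "claw": 0.16
}}

```text
time: 24.3
tool_pos: [0.508, -0.0173, 0.1386]
ee_rot: [-3.135, -0.001, -0.053]
wrist_force: [-1.1, 9.0, 5.0]
width: 0.0398
```

```bash
python3 m.py w17
```

```text
24.35 [ 0.508  -0.0173  0.1386] [-0.7341  9.8158  5.0124] 0.03980306432112338
rows 222.0 288.0 px [48. 64.] pad,jaw mm [59.9052 47.3816] diff 12.42046682219538
```

{"name": "step_arm", "arguments": {
  "increments": "0 0 0 0 0 0; 0 0 0 0 0 0; 0 0 0 0 0 0",
  "claw": 0.2
}}

```text
time: 24.65
tool_pos: [0.508, -0.0182, 0.1387]
ee_rot: [-3.137, -0.001, -0.054]
wrist_force: [-1.3, 6.6, 4.9]
width: 0.0379
```

```bash
python3 m.py w18
```

```text
24.7 [ 0.508  -0.0182  0.1387] [-1.3605  7.2377  5.3174] 0.037466856822386416
rows 224.0 288.0 px [46.5 62. ] pad,jaw mm [59.7745 48.0227] diff 11.732168705119404
```

{"name": "step_arm", "arguments": {
  "increments": "0 0 0 0 0 0; 0 0 0 0 0 0; 0 0 0 0 0 0; 0 0 0 0 0 0; 0 0 0 0 0 0"
}}

```text
time: 25.2
tool_pos: [0.508, -0.0182, 0.1387]
ee_rot: [-3.137, -0.001, -0.054]
wrist_force: [-1.1, 7.4, 4.3]
width: 0.0378
```

```bash
python3 m.py w19; python3 - <<'E'
from h import *
a=shot("scene","s6"); w=cv2.imread("pics/w19.png")
A=cv2.resize(a[150:360,160:430],None,fx=1.75,fy=1.75,interpolation=2);W=cv2.resize(w[180:350,0:150],None,fx=2.16,fy=2.16)
W=cv2.copyMakeBorder(W,0,A.shape[0]-W.shape[0],0,0,0); cv2.imwrite("pics/c8.png",np.hstack([A,W[:A.shape[0]]]))
E
```

```text
25.25 [ 0.508  -0.0182  0.1387] [-0.7547  7.8702  4.1013] 0.03769695608472979
rows 224.0 288.0 px [46.5 62. ] pad,jaw mm [59.8204 48.0297] diff 11.733854532293673
```

View pics/c8.png

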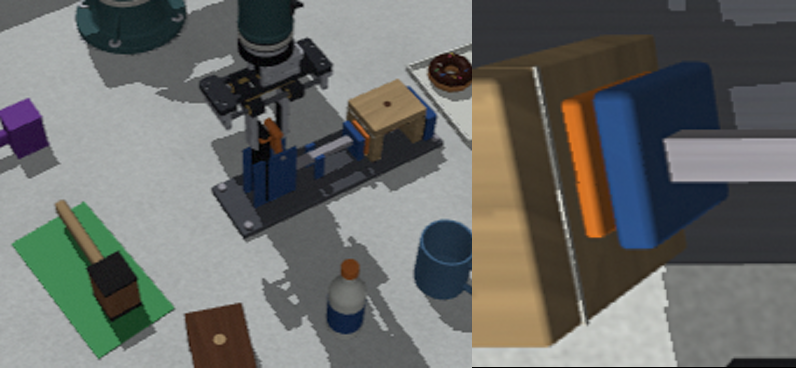

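```bash
python3 -c "
from bench import *
print(close_job())"
```

```text
the job is handed in; nothing more can be done
None
```

I did all the steps in the order asked and handed the job in at about 25 s of the 72 s, with the trigger still squeezed. No verdict was reported.

- **Dowel:** I drove it down with the mallet until the mallet stopped moving, with push force rising to about 30 N. In the pictures the dowel looks flush with the riser's top, but I did not measure it.
- **Mallet:** It is standing back on the green mat, within about 1 mm of where it started. It had tilted slightly in the grip during the strike, so I lowered it until it touched before letting go.
- **Clamp:** The jaw moved on by about 7.5 mm per full pump. The riser looks up against the anvil: the pad's face stopped at clamp x of about 59.8 mm, and 60 mm is expected there.
- **Pad:** It is pressed in by about 4.1 mm by camera measurement, give or take about 0.7 mm. It was the same in a second reading half a second later, and the jaw's own travel since the last release agrees.

**Disagreement:** the wrist force at the end was 7 to 8 N, not the 10 N expected. I think this is because the other finger was also touching the handle. I relied on the camera for the pad, not on the force.

**Not measured:** nothing else on the counter looks disturbed in the final pictures, but I did not measure the other items.

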